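# Bring the culture drum's hatch to the top and set the brake

## Task

Get the culture drum ready for filling: turn it between its centres until the hatch strip faces straight up and leave it there, and only then push the brake lever at the end of the stand all the way over, away from the robot, to its stop. Do not knock the lamp bar above the drum, and leave the bottle, beaker, jar and wrench where they are.

Things in the scene. Friction and masses are not known exactly. Their poses are not given: they have to be found in the camera images.
- stand: Grey fixed stand; origin at the centre of its underside. Base plate 160 mm (its x) by 365 mm (its y), 12 mm thick; x points away from the robot (yaw within 0.25 rad), z up. The drum's axis is parallel to stand y, at x = 0, z = 130 mm, between two round-topped pillars 50 mm wide (x), 26 mm thick, 155 mm high, at y = -157 and +113 mm.
- collar (a point): Centre of the drum's grip collar, on the drum axis at stand (0, -75, 130) mm: dark fluted steel, diameter 48 mm, 70 mm long along the axis, the drum on its +y side. On its -y side a 22 mm thick neck, 34 mm long, then a pillar. It turns with the drum; this point stays put. The drum turns either way, to 3.1 rad from hatch-up, with a drag of 0.4 N m, and stays where left.
- hatch (a point): Middle of the hatch strip's outer face, 37 mm from the drum axis, at stand y = +20 mm. The strip is a raised steel bar 100 mm long along the axis, 20 mm wide, 7 mm proud of the aluminium drum (diameter 60, length 120 mm). The point's z points straight out of the strip: vertical when the hatch faces up. At the start it faces away from the robot, 43 to 80 degrees from up.
- lamp: Lamp bar fixed to the stand, with the stand's origin and axes. Aluminium, diameter 20 mm, parallel to the drum, centre at x = +68, z = 264 mm, from y = -168 to +47 mm, carried by one 16 mm post at y = -158 mm. It leaves little or no room for a gripper straight above the collar and none on the far side: lean in from the robot's side.
- brake (a joint): Brake lever angle, rad: 0 leans 0.5 rad towards the robot, 1.0 leans 0.5 rad away, at its stop. Starts at 0 to 0.15; turns about an axis parallel to stand y through stand (0, +150, 50) mm; drag about 2 N at the ball; stays where left.
- lever_ball (a point): Centre of the black ball, 30 mm in diameter, at the top of the brake lever (steel rod of 12 mm diameter), 120 mm from the lever's pivot.
- media: Bystander: glass bottle with red cap, 76 mm in diameter, 170 mm high; origin at the centre of its underside.
- beaker: Bystander: open glass beaker, 80 mm in diameter, 95 mm high; origin at the centre of its underside.
- jar: Bystander: white jar, 72 mm in diameter, 80 mm high; origin at the centre of its underside.
- wrench: Bystander: steel wrench lying on the bench, about 180 mm long; origin on its underside.

How it is judged:
By the outcome, as a careful person would: the job done as asked, in the order asked, and still so for the second after the job is handed in, with the robot touching nothing.
It also fails if it takes over 72 s, if anything falls off the work surface, if the arm or the gripper's body presses on something with over 40 N, if the wrist force passes 120 N, or if a joint passes its speed limit or range.

## Robot

A 6-joint arm with a two-finger parallel gripper is mounted at the origin on the work surface. World frame = base frame: x ahead of the robot, y to its left, z up, the work surface at z = 0. Lengths are in m, angles in rad, forces in N, time in s.
With the tool pointing down it reaches from about 0.35 to 0.725 m from the base axis. Payload 4.3 kg.
Tool frame: the origin (TCP) lies between the finger pads; the fingertips stand bot.tip_reach ahead of it and the grasp point (between the pads) lies 8 mm behind it (bot.tip_reach is the distance from the TCP to the fingertips, in m); z points along the fingers, x is the direction in which the jaws open and shut, and the axes are right-handed (so a half turn about z gives the same grasp; the last joint's range is limited). The gripper opens to 85 mm and grips with 20 to 120 N. Pads are 22 mm wide; open, the fingers measure 114 mm over their backs; the gripper's body (76 mm by 85 mm) begins 54 mm behind the grasp point. The pads swing forward as they close: fully open they stand 13 mm farther back than shut.
Start: joints at [-1.34, 0.377, 0.081, 1.274, 0, 1.46], TCP at [0.192, -0.542, 0.242] pointing down, gripper open.
Joint ranges: [-2.72, 2.72], [-0.84, 1.66], [-1.02, 1.22], [-1.77, 2.12], [-1.37, 1.28], [-3.14, 3.14]. Speed limits (rad/s): [2.57, 2.57, 3.14, 3.14, 3.14, 3.14].

## Interface

Orientations are given as a rotation vector (axis times angle).
In Python, from station import bot, eyes, job gives the robot as it stands. The module is installed in compiled form; this text tells all that it offers.
- The arm moves only by the shell command python3 -m crank 'ROWS' [FORCE]. ROWS is JSON, a list of rows, each a list of 7 numbers: the closure in counts, from 0 (fully open) to 255 (shut), then the shift along the world's x, y, z in cm, then the turn, a rotation vector about the world's x, y, z in rad. In form: [[jaw, dx, dy, dz, rx, ry, rz], ...]. A call has 1 to 12 rows; each row is the pose to reach, as a shift and turn from the pose measured when the call began; what a row does not reach only later rows make up. A row lasts 1/12 s, in which the tool goes at most 41.7 mm and 7.16 degrees, less where a joint would pass 70% of its speed; a pose out of reach is approached as far as the arm can. A call with a gripper value outside its range is refused whole. The fingers move at their own pace and stop on an object; FORCE is the grip in N (left out, the last holds). Time passes only in rows, so rows that repeat a pose let the fingers close. It gives the time, the measured TCP pose, the force and the opening at its end, in the units of the state.
- bot.state(): the state, without advancing time (a new reading comes with each control period).
- eyes.get_image(name): name is "scene" or "side" or "wrist"; returns (picture, depth): 420x560x3 uint8, red, green, blue; 420x560 float32, m along the optical axis (not along the pixel's ray), 0 where there is no reading.
- eyes.calibration(name): a dict with "fx", "fy", "cx", "cy" (pixels), "rvec" (rotation vector, rad) and "tvec" (3), from world to camera coordinates, as OpenCV has them; the wrist camera has in their place "tool_from_camera" (4x4, takes a point from camera to tool coordinates, whose origin is the TCP and whose axes are the tool frame's). Camera axes: x right, y down, z forward; pixel columns grow to the right and rows downward; lengths in m; the calibration is good to about 2 mm. A picture is of the moment at which its call begins: read the wrist's pose just before it. calibration takes no time and is no camera call.
- job.close_job(): hands the job in, once; it reports no verdict.
The state is a dict: "clock": time; "joint_positions": joint angles; "qvel": joint speeds; "joint_torque": joint torques, N m; "ee_pos": TCP position; "tcp_rot": TCP orientation; "wrist_force": force on the tool from outside, world axes, zero at the start; "moment": the same for the moment, N m; "gripper_width": finger opening in m.
Only numpy, scipy, OpenCV 4.12 (cv2) and the standard library are available. Lean on these libraries where they do the work, as an engineer would, in place of code of your own. Each camera call takes 0.05 s, during which the arm holds its last target. There are 200 camera calls.

## Working session

There is one attempt and no reset: what is moved stays moved. The work goes in short steps, Python scripts to look and compute and a shell command to move; the robot and the scene stay as the last step left them, time stands still between calls to the robot, and variables do not carry over. Pictures are saved under pics/ and viewed, about 8 in all and at most 12, crops included, and the job is handed in when it is done.

```bash
mkdir -p pics; cat > h.py <<'E'
import numpy as np,cv2
from scipy.spatial.transform import Rotation as R
from station import bot,eyes,job
def cloud(name):
    s=bot.state(); im,d=eyes.get_image(name); c=eyes.calibration(name)
    v,u=np.indices(d.shape); P=np.stack([(u-c['cx'])/c['fx']*d,(v-c['cy'])/c['fy']*d,d],-1)
    if 'rvec' in c:
        W=(P-np.array(c['tvec']))@R.from_rotvec(c['rvec']).as_matrix()
    else:
        T=np.array(c['tool_from_camera']); W=(P@T[:3,:3].T+T[:3,3])@R.from_rotvec(s['tcp_rot']).as_matrix().T+s['ee_pos']
    W[d==0]=np.nan
    return im,d,W
def save(n,im): cv2.imwrite('pics/'+n+'.png',im[...,::-1])
E
python3 - <<'E'
from h import *
for n in('scene','side'):
    im,d,W=cloud(n); save(n+'0',im); np.save(n+'0.npy',W); print(n,(d>0).mean(),{k:np.round(v,3) for k,v in eyes.calibration(n).items()})
s=bot.state();print(s,bot.tip_reach)
E
```

```text
scene 0.9961309523809524 {'fx': np.float64(405.423), 'fy': np.float64(405.423), 'cx': np.float64(280.634), 'cy': np.float64(205.481), 'rvec': array([ 2.241,  1.061, -0.417]), 'tvec': array([-0.281, -0.209,  1.687])}
side 0.9958078231292516 {'fx': np.float64(431.132), 'fy': np.float64(431.132), 'cx': np.float64(271.777), 'cy': np.float64(209.692), 'rvec': array([ 0.479, -2.609,  1.317]), 'tvec': array([0.48 , 0.189, 1.162])}
{'clock': 0.1, 'joint_positions': array([-1.34028429e+00,  3.78062740e-01,  7.97456391e-02,  1.27442440e+00,
       -1.95577388e-05,  1.46051462e+00]), 'qvel': array([-0.00051367, -0.00282449,  0.00374448, -0.00132155, -0.00027684,
        0.00075532]), 'joint_torque': array([ 1.21480396e-03, -4.64693534e+01,  2.70582139e+01,  1.21035040e-02,
       -6.96006828e-05, -3.33696590e-07]), 'ee_pos': array([ 0.19206011, -0.5413517 ,  0.24140742]), 'tcp_rot': array([-2.56492449e+00,  1.81183544e+00,  2.30588953e-03]), 'wrist_force': array([ 0.66747733, -0.0090727 ,  0.23369124]), 'moment': array([-0.02940755, -0.07430889, -0.00066476]), 'gripper_width': 0.08517098382917312} 0.011
```

View pics/scene0.png

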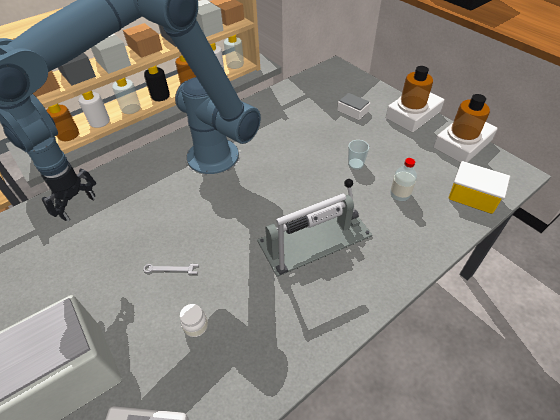

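View pics/side0.png

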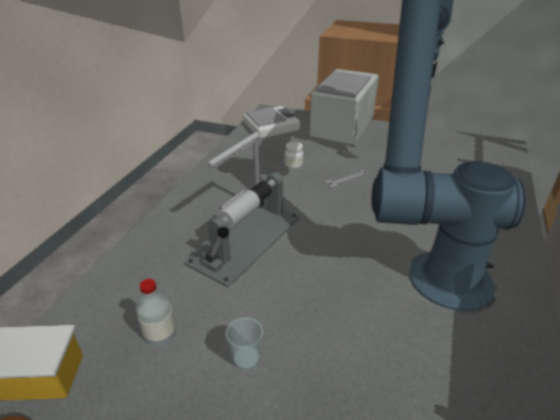

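The scene view shows the stand with its drum at about (312,217), the lever ball at (348,184), the wrench at (172,268), the jar at (193,320), the beaker at (358,153) and the bottle at (404,183). The side view shows the ball at (223,232) and the lamp bar running from (213,163) to (275,133). Next I measure the stand.

```bash
python3 - <<'E'
from h import *
for n,box in(('scene',(170,290,245,385)),('side',(100,300,180,310))):
    W=np.load(n+'0.npy'); r0,r1,c0,c1=box; S=W[r0:r1,c0:c1].reshape(-1,3)
    im=cv2.imread(f'pics/{n}0.png')[r0:r1,c0:c1].reshape(-1,3)
    S0=S
    print(n,'bench z',np.nanmedian(S[:,2]))
    m=(S[:,2]>.008)&(S[:,2]<.018); p=S[m]; 
    rc=cv2.minAreaRect((p[:,:2]*1000).astype(np.float32)); print('plate',m.sum(),rc)
    m=(S[:,2]>.235)&(S[:,2]<.29); p=S[m]
    if m.sum()>5:
        l=cv2.fitLine(p[:,:2].astype(np.float32),cv2.DIST_HUBER,0,.01,.01).ravel(); t=(p[:,:2]-l[2:])@l[:2]
        print('lamp',m.sum(),l,l[2:]+np.outer([t.min(),t.max()],l[:2]),p[:,2].max())
    m=(im.max(1)<45)&(S[:,2]>.13)&(S[:,2]<.19); print('dark',m.sum(),np.nanmedian(S[m],0))
    m=(S[:,2]>.06)&(S[:,2]<.175);p=S[m]; print('mid',m.sum(),np.nanmin(p,0),np.nanmax(p,0))
E
```

```text
scene bench z 0.0016395929096871204
plate 2532 ((531.2703857421875, -9.831451416015625), (472.61859130859375, 344.21063232421875), 22.943675994873047)
lamp 563 [ 0.2344432   0.9721298   0.6435573  -0.03207917] [[ 0.61693025 -0.14248955]
 [ 0.66725896  0.06620085]] 0.27768808852300275
dark 109 [ 0.57974109 -0.01075664  0.15321271]
mid 1540 [ 0.52527959 -0.14092007  0.06004668] [0.63915022 0.2045437  0.17432089]
side bench z 0.002536853498925617
plate 3375 ((740.7162475585938, -322.71502685546875), (427.15814208984375, 1174.6573486328125), 13.86898422241211)
lamp 499 [ 0.23042516  0.97309005  0.6329069  -0.02950358] [[ 0.60786156 -0.1352706 ]
 [ 0.65790967  0.07608355]] 0.2783367608220831
dark 180 [0.56104346 0.19267777 0.15610694]
mid 2771 [ 0.52260475 -0.78564379  0.06002081] [0.9076732  0.21542512 0.17487582]
```

```bash
cat >> h.py <<'E'
from scipy.optimize import least_squares
YAW=-0.234; O=np.array([.585,.040,0])
def stand(W): return (W-O)@R.from_euler('z',YAW).as_matrix()
def circ(p,r):
    f=lambda q:np.hypot(p[:,0]-q[0],p[:,1]-q[1])-r
    return least_squares(f,[0,.13],loss='soft_l1',f_scale=.002).x
E
python3 - <<'E'
from h import *
for n in('scene','side'):
    W=np.load(n+'0.npy'); S=stand(W).reshape(-1,3)
    c=eyes.calibration(n); print(n,'cam in stand',stand(-R.from_rotvec(c['rvec']).as_matrix().T@np.array(c['tvec'])))
    ok=lambda y0,y1,z0,z1,x0=-.1,x1=.1:S[(S[:,1]>y0)&(S[:,1]<y1)&(S[:,2]>z0)&(S[:,2]<z1)&(S[:,0]>x0)&(S[:,0]<x1)]
    for nm,y0,y1,r in(('drum-',-.03,.01,.03),('drum+',.02,.07,.03),('collar',-.1,-.05,.024)):
        p=ok(y0,y1,.1,.2,-.05,.05)[:,[0,2]]
        if len(p)>20:
            q=circ(p,r);rr=np.hypot(*(p-q).T);print(nm,len(p),q,np.percentile(rr-r,[5,50,95]))
            a=np.degrees(np.arctan2(p[:,0]-q[0],p[:,1]-q[1]));print(' ang range',a.min(),a.max(),'proud',np.round(np.sort(a[rr>r+.004]))[::max(1,len(a)//60)])
    p=ok(-.13,.03,.235,.3,.0,.12)[:,[0,2]]; print('lamp',circ(p-[.068,.134],.01)+[.068,.134])
    p=ok(-.14,.09,.008,.018,-.12,.12); print('plate x',np.percentile(p[:,0],[1,5,50,95,99]),len(p))
    p=ok(-.25,.25,.008,.018,-.06,.06); print('plate y',np.percentile(p[:,1],[.5,2,98,99.5]))
    p=ok(.12,.19,.135,.2,-.1,.05); print('ball',len(p),p.min(0),p.max(0),p.mean(0)) if len(p) else 0
E
```

```text
scene cam in stand [ 0.70413994 -0.44093557  1.14013353]
drum- 152 [0.00280834 0.13621368] [-0.00756388 -0.00050691  0.00541371]
 ang range 8.736774825190382 135.25482896197155 proud [40. 45. 49. 52. 55. 56. 63. 65. 67.]
drum+ 182 [0.00229446 0.13525263] [-0.00722026 -0.00043392  0.00562287]
 ang range 9.202469314041217 132.24551216682877 proud [37. 40. 47. 51. 53. 57. 61. 65. 68.]
collar 169 [0.0009377  0.12966592] [-2.96670357e-03 -9.26205795e-05  3.43090587e-03]
 ang range 2.484281887171959 121.71427075774906 proud [21. 61. 70.]
lamp [0.06860941 0.26414354]
plate x [-0.04749113 -0.0379118   0.02466044  0.07730389  0.08108799] 1880
plate y [-0.18448582 -0.18123137  0.1663831   0.17650161]
ball 87 [-0.06457013  0.12002104  0.13506445] [0.02185037 0.15791879 0.17510239] [-0.03982867  0.14134999  0.15918227]
side cam in stand [-0.64440239  0.76988244  0.8472331 ]
drum- 252 [0.00187505 0.13195952] [-0.00264227  0.00012275  0.00490704]
 ang range -127.55044471466738 43.437261514434674 proud [-77.  28.  32.  34.  42.]
drum+ 346 [0.00188596 0.13201783] [-0.00237979  0.00017821  0.00469906]
 ang range -134.6750796944407 48.3765655264248 proud [-73.  30.  32.  33.  37.  48.]
collar 209 [0.00129818 0.13172683] [-0.00216373 -0.00017348  0.00285137]
 ang range -129.89268573140097 46.52614176349848 proud [-77.]
lamp [0.06928282 0.26511373]
plate x [-0.07959133 -0.07609738 -0.01952477  0.05195159  0.06094877] 2064
plate y [-0.17464142 -0.16240866  0.18220084  0.18404111]
ball 202 [-0.06960438  0.12048922  0.13543874] [0.02040097 0.16648676 0.17487582] [-0.03374883  0.14396275  0.15667606]
```

```bash
cat >> h.py <<'E'
O=np.array([.586,.040,0.0]); RS=R.from_euler('z',YAW)
def w(p): return RS.apply(p)+O
def tool(theta,flip=1):
    "theta deg: where the gripper sits round the drum axis from up (neg = robot side)"
    t=np.radians(theta); z=-np.array([np.sin(t),0,np.cos(t)]); x=flip*np.array([np.cos(t),0,-np.sin(t)])
    return RS*R.from_matrix(np.stack([x,np.cross(z,x),z],1))
def pose(theta,back,flip,c=(0,-.075,.1305)):
    r=tool(theta,flip); return w(np.array(c))+r.apply([0,0,.008-back]),r
def row(p,r,s=None):
    s=s or bot.state(); d=(p-s['ee_pos'])*100; t=(r*R.from_rotvec(s['tcp_rot']).inv()).as_rotvec()
    return np.round(d,2),np.round(t,3)
E
python3 - <<'E'
from h import *
s=bot.state(); print(R.from_rotvec(s['tcp_rot']).as_matrix().round(3))
for f in(1,-1):print(f,row(*pose(-20,.15,f)))
for n in('scene','side'):
    S=stand(np.load(n+'0.npy')).reshape(-1,3)
    p=S[(S[:,1]>-.025)&(S[:,1]<.065)&(abs(S[:,0])<.06)&(S[:,2]>.09)&(S[:,2]<.18)][:,[0,2]]-[0,.1305]
    a=np.degrees(np.arctan2(*p.T));r=np.hypot(*p.T)*1000
    print(n,[(k,int(((a//8)*8==k).sum()),round(float(np.median(r[(a//8)*8==k])),1)) for k in range(-16,120,8) if ((a//8)*8==k).any()])
E
```

```text
[[ 0.334 -0.942 -0.   ]
 [-0.942 -0.334  0.002]
 [-0.002 -0.    -1.   ]]
1 (array([32.93, 51.97,  2.25]), array([-0.245, -0.272,  0.985]))
-1 (array([32.93, 51.97,  2.25]), array([ 0.315, -0.283, -2.12 ]))
scene [(8, 13, 27.7), (16, 33, 30.3), (24, 32, 31.2), (32, 43, 36.7), (40, 44, 36.8), (48, 41, 37.4), (56, 34, 36.8), (64, 4, 33.1), (72, 20, 29.2), (80, 17, 28.4), (88, 23, 28.6), (96, 14, 28.8), (104, 8, 28.7), (112, 8, 29.2)]
side [(-16, 35, 30.7), (-8, 29, 30.5), (0, 31, 30.6), (8, 19, 30.4), (16, 22, 30.6), (24, 51, 33.9), (32, 35, 36.6), (40, 3, 38.5)]
```

```bash
R1='[0,16,26,4,-0.12,-0.13,0.5]'; python3 -m crank '[[0,4,6,2,0,0,0.1],[0,8,9,4,0,0,0.2],[0,11,13,4,0,0,0.3],[0,14,16,4,-0.05,-0.05,0.4],[0,17,20,4,-0.1,-0.1,0.5],[0,19,24,4,-0.1,-0.1,0.6],[0,21,28,4,-0.12,-0.13,0.7],[0,23,32,4,-0.15,-0.2,0.8],[0,25,36,4,-0.2,-0.25,0.9],[0,27,40,3,-0.24,-0.27,0.98],[0,27,40,3,-0.24,-0.27,0.98],[0,27,40,3,-0.24,-0.27,0.98]]' && python3 - <<'E'
from h import *
print(row(*pose(-20,.15,1)),bot.state()['joint_positions'].round(2))
E
```

```text
clock: 1.1
ee_pos: [0.4614, -0.1384, 0.2708]
tcp_rot: [3.037, -0.365, 0.53]
wrist_force: [1.0, -0.4, -0.3]
gripper_width: 0.0858
(array([ 5.99, 11.68, -0.69]), array([-0.005, -0.003,  0.004])) [-0.48 -0.11 -0.48  0.86  0.08  1.35]
```

```bash
python3 -m crank '[[0,1.5,3,0,0,0,0],[0,3,6,0,0,0,0],[0,4.5,9,-0.3,0,0,0],[0,6,11.7,-0.7,0,0,0],[0,6,11.7,-0.7,0,0,0],[0,6,11.7,-0.7,0,0,0]]' && python3 - <<'E'
from h import *
s=bot.state();print(row(*pose(-20,0,1)),s['joint_positions'].round(2))
im,d,W=cloud('wrist'); save('w1',im); np.save('w1.npy',W)
S=stand(W).reshape(-1,3)
def sel(x0,x1,y0,y1,z0,z1): return S[(S[:,0]>x0)&(S[:,0]<x1)&(S[:,1]>y0)&(S[:,1]<y1)&(S[:,2]>z0)&(S[:,2]<z1)]
p=sel(-.05,.05,-.1,-.05,.09,.17)[:,[0,2]]; print('collar',len(p),circ(p,.024) if len(p)>20 else 0)
p=sel(-.05,.05,-.02,.06,.09,.18)[:,[0,2]]-[0,.1305]; a=np.degrees(np.arctan2(*p.T));r=np.hypot(*p.T)*1000
print([(k,int(((a//6)*6==k).sum()),round(float(np.median(r[(a//6)*6==k])),1)) for k in range(-60,120,6) if ((a//6)*6==k).any()])
E
```

```text
clock: 1.6
ee_pos: [0.5212, -0.0199, 0.2629]
tcp_rot: [3.038, -0.359, 0.527]
wrist_force: [-1.3, 0.1, 0.6]
gripper_width: 0.0852
(array([  5.01,  -1.37, -13.99]), array([-0.004, -0.005,  0.001])) [-0.14 -0.02 -0.42  0.83 -0.03  1.66]
collar 4181 [-0.00013111  0.13059384]
[(-60, 528, 30.1), (-54, 532, 30.0), (-48, 573, 30.1), (-42, 643, 30.0), (-36, 643, 29.8), (-30, 669, 30.0), (-24, 662, 29.9), (-18, 649, 29.7), (-12, 645, 29.9), (-6, 610, 29.8), (0, 572, 29.6), (6, 575, 29.7), (12, 467, 29.6), (18, 427, 29.4), (24, 961, 30.7), (30, 1199, 35.6), (36, 263, 37.3), (42, 207, 36.8), (48, 175, 36.8), (54, 155, 37.1), (60, 13, 37.3)]
```

View pics/w1.png

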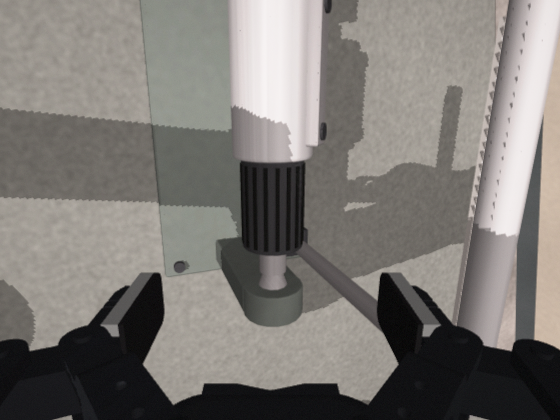

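The wrist view shows the collar at (272,205) centred between the open fingers. The hatch strip is at the right edge of the drum (318,100), and the lamp bar is clear on the far right (500,150). I go down and grip.

```bash
python3 -m crank '[[0,0.8,-0.2,-2.3,0,0,0],[0,1.7,-0.5,-4.6,0,0,0],[0,2.5,-0.7,-7,0,0,0],[0,3.3,-0.9,-9.3,0,0,0],[0,4.2,-1.15,-11.7,0,0,0],[0,4.6,-1.25,-12.8,0,0,0],[0,5.0,-1.35,-14,0,0,0],[0,5.0,-1.35,-14,0,0,0],[0,5.0,-1.35,-14,0,0,0]]' && python3 -m crank '[[130,0,0,0,0,0,0],[130,0,0,0,0,0,0],[130,0,0,0,0,0,0],[130,0,0,0,0,0,0],[160,0,0,0,0,0,0],[200,0,0,0,0,0,0],[200,0,0,0,0,0,0],[200,0,0,0,0,0,0],[200,0,0,0,0,0,0]]' 60 && python3 - <<'E'
from h import *
s=bot.state(); print(row(*pose(-20,0,1)),s['moment'],s['joint_positions'].round(2))
p0,r0=pose(-20,0,1)
for d in range(-23,-69,-3):
    p,r=pose(d,0,1); print(d,((p-p0)*100).round(2),(r*r0.inv()).as_rotvec().round(3))
E
```

```text
clock: 2.4
ee_pos: [0.5697, -0.0358, 0.1224]
tcp_rot: [3.037, -0.366, 0.523]
wrist_force: [-0.7, -0.9, 0.2]
gripper_width: 0.0857
clock: 3.15
ee_pos: [0.57, -0.0361, 0.1239]
tcp_rot: [3.036, -0.366, 0.526]
wrist_force: [-4.4, -0.5, 6.7]
gripper_width: 0.0467
(array([ 0.13,  0.25, -0.09]), array([-0.003, -0.006,  0.005])) [-0.06786047  0.7658072  -0.06826375] [-0.16  0.19 -0.57  0.47 -0.02  1.64]
-23 [ 0.04 -0.01  0.02] [-0.012 -0.051  0.   ]
-26 [ 0.07 -0.02  0.03] [-0.024 -0.102  0.   ]
-29 [ 0.11 -0.03  0.05] [-0.036 -0.153 -0.   ]
-32 [ 0.15 -0.03  0.07] [-0.049 -0.204  0.   ]
-35 [ 0.18 -0.04  0.1 ] [-0.061 -0.255  0.   ]
-38 [ 0.21 -0.05  0.12] [-0.073 -0.306 -0.   ]
-41 [ 0.24 -0.06  0.15] [-0.085 -0.357  0.   ]
-44 [ 0.27 -0.07  0.18] [-0.097 -0.407  0.   ]
-47 [ 0.3  -0.07  0.21] [-0.109 -0.458 -0.   ]
-50 [ 0.33 -0.08  0.24] [-0.121 -0.509  0.   ]
-53 [ 0.36 -0.08  0.27] [-0.134 -0.56  -0.   ]
-56 [ 0.38 -0.09  0.3 ] [-0.146 -0.611  0.   ]
-59 [ 0.4  -0.1   0.34] [-0.158 -0.662 -0.   ]
-62 [ 0.42 -0.1   0.38] [-0.17  -0.713  0.   ]
-65 [ 0.44 -0.1   0.41] [-0.182 -0.764 -0.   ]
-68 [ 0.46 -0.11  0.45] [-0.194 -0.815 -0.   ]
```

```bash
python3 -m crank '[[200,0.04,-0.01,0.02,-0.012,-0.051,0],[200,0.07,-0.02,0.03,-0.024,-0.102,0],[200,0.11,-0.03,0.05,-0.036,-0.153,0],[200,0.15,-0.03,0.07,-0.049,-0.204,0],[200,0.18,-0.04,0.1,-0.061,-0.255,0],[200,0.21,-0.05,0.12,-0.073,-0.306,0],[200,0.24,-0.06,0.15,-0.085,-0.357,0],[200,0.27,-0.07,0.18,-0.097,-0.407,0],[200,0.27,-0.07,0.18,-0.097,-0.407,0]]' && python3 - <<'E'
from h import *
s=bot.state(); z=stand(R.from_rotvec(s['tcp_rot']).as_matrix()[:,2]+O); print('theta',np.degrees(np.arctan2(-z[0],-z[2])),z,s['moment'],s['joint_positions'].round(2))
c=s['ee_pos']-.008*R.from_rotvec(s['tcp_rot']).as_matrix()[:,2]; print('grasp pt',stand(c))
p0,r0=pose(-44,0,1)
for d in range(-47,-70,-3):
    p,r=pose(d,0,1); print(d,((p-p0)*100).round(2),(r*r0.inv()).as_rotvec().round(3))
E
```

```text
clock: 3.9
ee_pos: [0.5729, -0.0367, 0.1245]
tcp_rot: [2.828, -0.341, 1.098]
wrist_force: [-24.7, -0.2, -1.9]
gripper_width: 0.0465
theta -42.460727266072524 [ 0.67507311 -0.00585754 -0.73772758] [ 0.07529241  4.10062239 -0.58166608] [-0.14  0.08 -1.02 -0.27 -0.07  1.65]
grasp pt [-0.00033932 -0.0775883   0.13041862]
-47 [ 0.03 -0.01  0.03] [-0.012 -0.051 -0.   ]
-50 [ 0.06 -0.01  0.06] [-0.024 -0.102  0.   ]
-53 [ 0.08 -0.02  0.09] [-0.036 -0.153 -0.   ]
-56 [ 0.1  -0.02  0.13] [-0.049 -0.204  0.   ]
-59 [ 0.13 -0.03  0.16] [-0.061 -0.255  0.   ]
-62 [ 0.15 -0.03  0.2 ] [-0.073 -0.306  0.   ]
-65 [ 0.16 -0.04  0.24] [-0.085 -0.357 -0.   ]
-68 [ 0.18 -0.04  0.28] [-0.097 -0.407 -0.   ]
```

Joint 3 reaches its limit near -42°, so I'll ratchet: open in place, swing back around the collar, regrip.

```bash
python3 -m crank '[[0,0,0,0,0,0,0],[0,0,0,0,0,0,0],[0,0,0,0,0,0,0],[0,0,0,0,0,0,0],[0,0,0,0,0,0,0]]' && python3 - <<'E'
from h import *
s=bot.state()
print(s['joint_positions'].round(2))
for d in(-36,-30,-24,-18,-14): print(d,row(*pose(d,0,1),s))
im,d,W=cloud('wrist'); save('w2',im)
S=stand(W).reshape(-1,3)
p=S[(abs(S[:,0])<.05)&(S[:,1]>-.02)&(S[:,1]<.06)&(S[:,2]>.09)&(S[:,2]<.18)][:,[0,2]]-[0,.1305]; a=np.degrees(np.arctan2(*p.T));r=np.hypot(*p.T)*1000
print([(k,int(((a//3)*3==k).sum()),round(float(np.median(r[(a//3)*3==k])),1)) for k in range(-30,90,3) if ((a//3)*3==k).any()])
E
```

```text
clock: 4.32
ee_pos: [0.5737, -0.0367, 0.1255]
tcp_rot: [2.827, -0.341, 1.1]
wrist_force: [0.9, 0.3, -0.5]
gripper_width: 0.0855
[-0.14  0.08 -1.02 -0.26 -0.07  1.65]
-36 (array([-0.06,  0.27, -0.15]), array([0.028, 0.111, 0.007]))
-30 (array([-0.12,  0.29, -0.19]), array([0.053, 0.212, 0.007]))
-24 (array([-0.2 ,  0.3 , -0.23]), array([0.078, 0.314, 0.006]))
-18 (array([-0.27,  0.32, -0.26]), array([0.102, 0.416, 0.006]))
-14 (array([-0.33,  0.33, -0.28]), array([0.119, 0.484, 0.006]))
[(-30, 955, 30.1), (-27, 947, 29.9), (-24, 906, 29.9), (-21, 935, 29.9), (-18, 885, 30.1), (-15, 731, 30.0), (-12, 676, 29.8), (-9, 657, 29.6), (-6, 642, 29.6), (-3, 667, 29.7), (0, 1560, 30.9), (3, 3007, 34.1), (6, 1249, 37.0), (9, 273, 37.5), (12, 293, 37.2), (15, 221, 36.9), (18, 183, 36.7), (21, 171, 36.7), (24, 143, 36.7), (27, 141, 36.9), (30, 133, 37.1), (33, 41, 37.3)]
```

```bash
python3 -m crank '[[0,-0.06,0.2,-0.15,0.028,0.111,0.007],[0,-0.12,0.2,-0.19,0.053,0.212,0.007],[0,-0.2,0.2,-0.23,0.078,0.314,0.006],[0,-0.27,0.2,-0.26,0.102,0.416,0.006],[0,-0.33,0.2,-0.28,0.119,0.484,0.006],[0,-0.33,0.2,-0.28,0.119,0.484,0.006],[0,-0.33,0.2,-0.28,0.119,0.484,0.006]]' && python3 -m crank '[[130,0,0,0,0,0,0],[130,0,0,0,0,0,0],[130,0,0,0,0,0,0],[160,0,0,0,0,0,0],[200,0,0,0,0,0,0],[200,0,0,0,0,0,0],[200,0,0,0,0,0,0],[200,0,0,0,0,0,0]]' 60 && python3 - <<'E'
from h import *
s=bot.state(); R0=R.from_rotvec(s['tcp_rot']); z=RS.inv().apply(R0.as_matrix()[:,2]); print('theta',np.degrees(np.arctan2(-z[0],-z[2])),s['moment'],s['joint_positions'].round(2))
p0,r0=pose(-14,0,1)
for d in range(-17,-42,-3):
    p,r=pose(d,0,1); print(d,((p-p0)*100).round(2),(r*r0.inv()).as_rotvec().round(3))
E
```

```text
clock: 4.95
ee_pos: [0.5727, -0.0353, 0.1231]
tcp_rot: [3.068, -0.362, 0.383]
wrist_force: [-0.5, 0.1, -1.0]
gripper_width: 0.0857
clock: 5.62
ee_pos: [0.57, -0.0346, 0.1224]
tcp_rot: [3.069, -0.361, 0.378]
wrist_force: [-5.1, 1.2, 4.6]
gripper_width: 0.0463
theta -14.05301009655346 [ 0.19418063  1.02972585 -0.02793403] [-0.16  0.25 -0.46  0.62 -0.02  1.64]
-17 [ 0.04 -0.01  0.01] [-0.012 -0.051  0.   ]
-20 [ 0.08 -0.02  0.02] [-0.024 -0.102 -0.   ]
-23 [ 0.12 -0.03  0.04] [-0.036 -0.153 -0.   ]
-26 [ 0.15 -0.04  0.06] [-0.049 -0.204 -0.   ]
-29 [ 0.19 -0.05  0.08] [-0.061 -0.255 -0.   ]
-32 [ 0.22 -0.05  0.1 ] [-0.073 -0.306  0.   ]
-35 [ 0.26 -0.06  0.12] [-0.085 -0.357 -0.   ]
-38 [ 0.29 -0.07  0.15] [-0.097 -0.407 -0.   ]
-41 [ 0.32 -0.08  0.17] [-0.109 -0.458  0.   ]
```

```bash
cat >> h.py <<'E'
def hatch(W):
    S=stand(W).reshape(-1,3); p=S[(abs(S[:,0])<.05)&(S[:,1]>-.02)&(S[:,1]<.06)&(S[:,2]>.09)&(S[:,2]<.18)][:,[0,2]]-[0,.1305]
    p=p[np.hypot(*p.T)>.0355]; th=0
    for _ in range(5):   # keep face points, fit line: its normal is the hatch direction
        n=np.array([np.sin(th),np.cos(th)]); t=np.array([n[1],-n[0]])
        q=p[(abs(p@n-.037)<.0025)] if _ else p
        l=cv2.fitLine(q.astype(np.float32),cv2.DIST_HUBER,0,.01,.01).ravel()[:2]; l=l*np.sign(l[0]); th=np.arctan2(-l[1],l[0])
    a=np.degrees(np.arctan2(*q.T)); e=np.percentile(a,[1,99])
    n=np.array([np.sin(th),np.cos(th)]);x=q@np.array([n[1],-n[0]])
    print('hatch face normal deg',np.degrees(th).round(2),'edges',e,'mid',e.mean(),'tangential extent',np.percentile(x,[1,99])*1000,'n',len(q),'r',np.median(q@n))
E
python3 -m crank '[[200,0.04,-0.01,0.01,-0.012,-0.051,0],[200,0.08,-0.02,0.02,-0.024,-0.102,0],[200,0.12,-0.03,0.04,-0.036,-0.153,0],[200,0.15,-0.04,0.06,-0.049,-0.204,0],[200,0.19,-0.05,0.08,-0.061,-0.255,0],[200,0.22,-0.05,0.1,-0.073,-0.306,0],[200,0.26,-0.06,0.12,-0.085,-0.357,0],[200,0.26,-0.06,0.12,-0.085,-0.357,0],[200,0.26,-0.06,0.12,-0.085,-0.357,0]]' && python3 - <<'E'
from h import *
s=bot.state(); R0=R.from_rotvec(s['tcp_rot']); z=RS.inv().apply(R0.as_matrix()[:,2]); print('theta',np.degrees(np.arctan2(-z[0],-z[2])),s['moment'],s['joint_positions'].round(2))
im,d,W=cloud('wrist'); save('w3',im); hatch(W)
E
```

```text
clock: 6.37
ee_pos: [0.5725, -0.0352, 0.1237]
tcp_rot: [2.909, -0.343, 0.924]
wrist_force: [7.7, -1.2, -7.2]
gripper_width: 0.0461
theta -35.24037905540261 [-0.01070311 -0.32232551 -0.00183335] [-0.15  0.08 -0.88 -0.01 -0.05  1.64]
hatch face normal deg -0.68 edges [-17.07960153  13.48543838] mid -1.797081575675194 tangential extent [-10.40897151   9.14301982] n 10116 r 0.03686365506782037
```

View pics/w3.png

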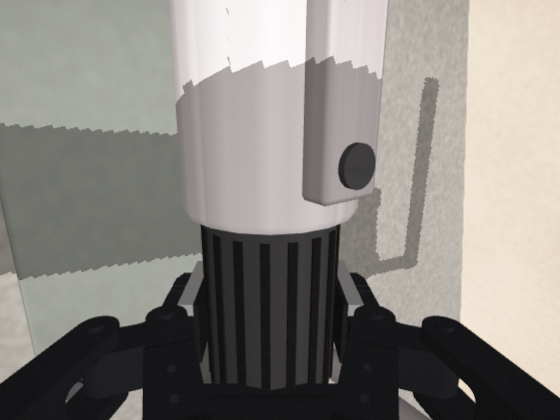

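The wrist view shows the hatch strip at (338,120), almost facing up. The face fit puts it about -0.7° to -1° past up. I nudge it +0.8°, let go, back off and remeasure.

```bash
python3 -m crank '[[200,0,0,0,0.003,0.014,0],[200,0,0,0,0.003,0.014,0],[200,0,0,0,0.003,0.014,0],[0,0,0,0,0.003,0.014,0],[0,0,0,0,0.003,0.014,0],[0,0,0,0,0.003,0.014,0],[0,0,0,0,0.003,0.014,0],[0,0,0,0,0.003,0.014,0],[0,0,0,0,0.003,0.014,0]]' && python3 -m crank '[[0,-0.5,0.1,0.8,0,0,0],[0,-1.6,0.4,2.4,0,0,0],[0,-3.3,0.8,4.9,0,0,0],[0,-5,1.2,7.3,0,0,0],[0,-6.7,1.6,9.8,0,0,0],[0,-6.7,1.6,9.8,0,0,0],[0,-6.7,1.6,9.8,0,0,0]]' && python3 - <<'E'
from h import *
s=bot.state();print(s['joint_positions'].round(2))
im,d,W=cloud('wrist'); save('w4',im); hatch(W)
im,d,W=cloud('scene'); save('scene4',im);hatch(W);np.save('scene4.npy',W)
im,d,W=cloud('side'); save('side4',im); hatch(W);np.save('side4.npy',W)
E
```

```text
clock: 7.17
ee_pos: [0.5723, -0.0351, 0.1238]
tcp_rot: [2.917, -0.343, 0.903]
wrist_force: [-0.3, 0.2, -0.9]
gripper_width: 0.085
clock: 7.75
ee_pos: [0.506, -0.0191, 0.2247]
tcp_rot: [2.915, -0.343, 0.911]
wrist_force: [-0.8, 0.7, -0.1]
gripper_width: 0.0854
[-0.13 -0.2  -0.82  0.35 -0.06  1.66]
hatch face normal deg 0.27 edges [-15.83573542  15.06610605] mid -0.3848146843944864 tangential extent [-10.26576612   9.50578312] n 3769 r 0.036947659626545754
hatch face normal deg 40.12 edges [19.3831941  52.80724458] mid 36.09521933832926 tangential extent [-13.64839614   8.10327017] n 3 r 0.03593677835024374
hatch face normal deg -4.28 edges [-16.18064178  16.48216325] mid 0.15076073846574545 tangential extent [-7.49754741 13.55019183] n 111 r 0.03757892478023066
```

```bash
python3 - <<'E'
from h import *
W=np.load('scene4.npy');im=cv2.imread('pics/scene4.png')
print('cap',np.nanmedian(W[160:167,405:413].reshape(-1,3),0),'beaker',np.nanmedian(W[140:165,350:368].reshape(-1,3),0))
for n in('scene4','side4'):
    S=stand(np.load(n+'.npy')).reshape(-1,3); p=S[(abs(S[:,0])<.09)&(S[:,1]>.128)&(S[:,1]<.175)&(S[:,2]>.142)&(S[:,2]<.2)]
    f=lambda q:np.linalg.norm(p-q,axis=1)-.015
    b=least_squares(f,[-.045,.15,.16],loss='soft_l1',f_scale=.002).x; print(n,len(p),'ball',b,'lean',np.arctan2(b[0],b[2]-.05))
s=bot.state()
for x,z in((-.11,.25),(-.11,.15),(-.03,.15),(.03,.15)): print(x,z,row(w(np.array([x,.15,z])),tool(0,1),s))
E
```

```text
cap [0.63994552 0.41398857 0.16733496] beaker [0.41991561 0.41839349 0.06487668]
scene4 69 ball [-0.05360892  0.14730267  0.15825764] lean -0.459798313033094
side4 120 ball [-0.05319036  0.15083957  0.15916418] lean -0.4533965238185121
-0.11 0.25 (array([ 0.89, 23.06,  2.92]), array([0.139, 0.583, 0.   ]))
-0.11 0.15 (array([ 0.89, 23.06, -7.08]), array([0.139, 0.583, 0.   ]))
-0.03 0.15 (array([ 8.67, 21.2 , -7.08]), array([0.139, 0.583, 0.   ]))
0.03 0.15 (array([14.51, 19.81, -7.08]), array([0.139, 0.583, 0.   ]))
```

View pics/side4.png

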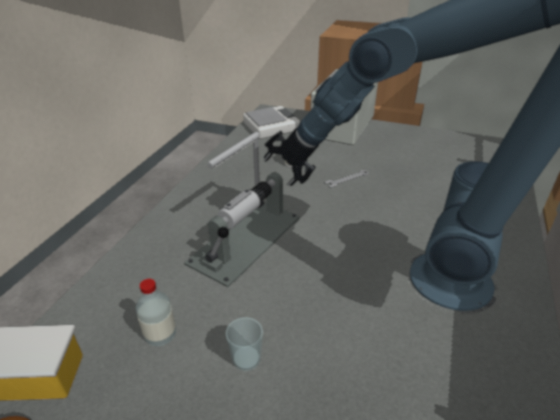

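The side view shows the gripper clear of the drum, the hatch on top at (237,200) and the ball at (223,232). Next I move over beside the ball with the fingers shut.

```bash
python3 -m crank '[[255,-1,3,2,0.02,0.08,0],[255,-1,6,3,0.04,0.16,0],[255,-1,9,3,0.06,0.25,0],[255,-1,12,3,0.08,0.35,0],[255,0,15,3,0.1,0.45,0],[255,0,18,3,0.12,0.52,0],[255,0.5,21,3,0.139,0.583,0],[255,0.9,23,3,0.139,0.583,0],[255,0.9,23,3,0.139,0.583,0],[255,0.9,23,3,0.139,0.583,0]]' 60 && python3 - <<'E'
from h import *
s=bot.state();print(stand(s['ee_pos']),s['joint_positions'].round(2))
for x,z in((-.11,.15),(-.085,.15),(.03,.15)): print(x,z,row(w(np.array([x,.15,z])),tool(0,1),s))
im,d,W=cloud('wrist'); save('w5',im)
E
```

```text
clock: 8.73
ee_pos: [0.514, 0.2114, 0.2483]
tcp_rot: [3.119, -0.365, -0.006]
wrist_force: [-0.4, 0.1, 0.5]
gripper_width: -0.0001
[-0.10981838  0.15000024  0.24827102] [ 0.28  0.34  0.04  1.28 -0.    2.08]
-0.11 0.15 (array([-0.02,  0.  , -9.83]), array([ 0.001, -0.004, -0.001]))
-0.085 0.15 (array([ 2.41, -0.58, -9.83]), array([ 0.001, -0.004, -0.001]))
0.03 0.15 (array([13.6 , -3.24, -9.83]), array([ 0.001, -0.004, -0.001]))
```

View pics/w5.png

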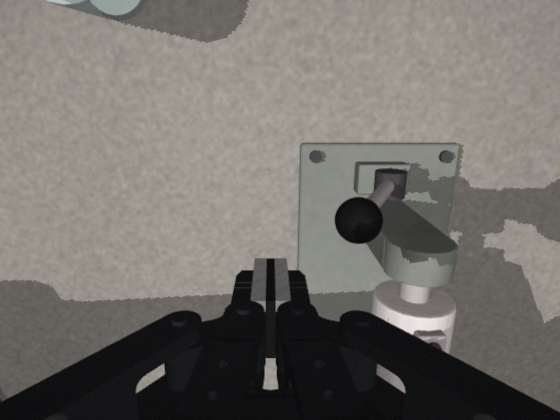

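The wrist view shows the shut fingers at (270,280), on the robot side of the ball at (358,220). I lower, then push along stand x.

```bash
python3 -m crank '[[255,0,0,-3.3,0,0,0],[255,0,0,-6.6,0,0,0],[255,0,0,-9.8,0,0,0],[255,0,0,-9.8,0,0,0],[255,0,0,-9.8,0,0,0]]' && python3 -m crank '[[255,1.4,-0.35,0,0,0,0],[255,2.9,-0.7,0,0,0,0],[255,3.9,-0.95,0,0,0,0],[255,4.9,-1.15,0,0,0,0],[255,5.8,-1.4,0,0,0,0],[255,6.8,-1.6,0,0,0,0],[255,7.8,-1.85,0,0,0,0],[255,8.8,-2.1,0,0,0,0],[255,9.7,-2.3,0,0,0,0],[255,10.7,-2.55,0,0,0,0],[255,11.7,-2.8,0,0,0,0],[255,11.7,-2.8,0,0,0,0]]' && python3 - <<'E'
from h import *
s=bot.state();print(stand(s['ee_pos']),s['wrist_force'])
im,d,W=cloud('side'); save('side6',im)
S=stand(W).reshape(-1,3); p=S[(abs(S[:,0])<.09)&(S[:,1]>.128)&(S[:,1]<.175)&(S[:,2]>.142)&(S[:,2]<.18)]
print(len(p),np.percentile(p,[5,95],0))
E
```

```text
clock: 9.2
ee_pos: [0.5111, 0.209, 0.1496]
tcp_rot: [3.116, -0.368, -0.012]
wrist_force: [1.5, 0.4, 0.6]
gripper_width: 0.0004
clock: 10.2
ee_pos: [0.6304, 0.1803, 0.1511]
tcp_rot: [3.116, -0.37, -0.008]
wrist_force: [-0.4, 0.1, 0.3]
gripper_width: 0.0004
[0.010647   0.1467474  0.15113191] [-0.44602013  0.11929629  0.29695824]
206 [[-0.00248427  0.14157345  0.14484845]
 [ 0.04141397  0.16457886  0.17836569]]
```

```bash
python3 -m crank '[[255,0.6,0,0,0,0,0],[255,1.2,-0.1,0,0,0,0],[255,1.6,-0.2,0,0,0,0],[255,2.0,-0.3,0,0,0,0],[255,2.0,-0.3,0,0,0,0]]' && python3 - <<'E'
from h import *
s=bot.state();print(stand(s['ee_pos']),s['wrist_force'])
im,d,W=cloud('side'); save('side7',im)
E
```

```text
clock: 10.67
ee_pos: [0.6484, 0.1778, 0.1509]
tcp_rot: [3.117, -0.369, -0.014]
wrist_force: [-7.3, 2.1, 0.5]
gripper_width: -0.0001
[0.0287006  0.14854895 0.15085763] [-7.30467056  2.13599391  0.50350303]
```

View pics/side7.png

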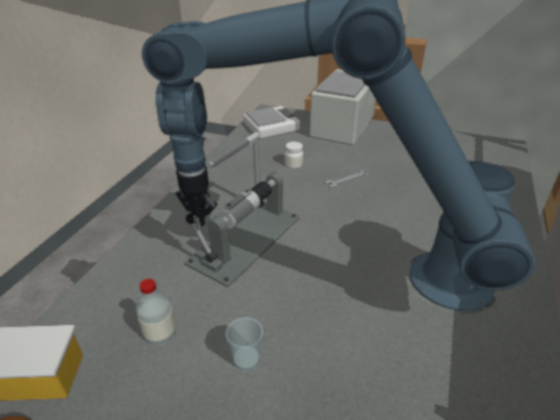

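The side view shows the lever pushed over past the pillar near (205,235), with the arm clear of the lamp. I press a little further to confirm the stop.

```bash
python3 -m crank '[[255,0.3,-0.07,0,0,0,0],[255,0.5,-0.12,0,0,0,0],[255,0.5,-0.12,0,0,0,0]]' && python3 -m crank '[[255,0.3,-0.07,0,0,0,0],[255,0.3,-0.07,0,0,0,0]]'
```

```text
clock: 10.97
ee_pos: [0.6487, 0.1778, 0.1508]
tcp_rot: [3.118, -0.367, -0.028]
wrist_force: [-16.0, 2.9, 7.7]
gripper_width: 0.0002
clock: 11.13
ee_pos: [0.6485, 0.1778, 0.1509]
tcp_rot: [3.118, -0.365, -0.039]
wrist_force: [-11.7, 1.1, 5.5]
gripper_width: -0.0002
```

Force rises to 16 N with no further motion, so the lever is on its stop. I back straight off, go up and check.

```bash
python3 -m crank '[[255,-1.5,0.35,0,0,0,0],[255,-4,0.95,0,0,0,0],[255,-7,1.7,0.5,0,0,0],[255,-10,2.4,2,0,0,0],[255,-13,3.1,5,0,0,0],[255,-15,3.6,9,0,0,0],[255,-15,3.6,12,0,0,0],[255,-15,1,13,0,0,0],[255,-15,-2,13,0,0,0],[255,-15,-5,13,0,0,0]]' && python3 -m crank '[[255,0,-4,0,-0.05,-0.2,0],[255,0,-8,0,-0.07,-0.3,0],[255,0,-12,0,-0.09,-0.4,0],[255,0,-15,0,-0.1,-0.45,0],[255,0,-17,0,-0.1,-0.45,0],[255,0,-17,0,-0.1,-0.45,0],[255,0,-17,0,-0.1,-0.45,0]]' && python3 - <<'E'
from h import *
s=bot.state();print(stand(s['ee_pos']))
im,d,W=cloud('wrist'); save('w8',im); hatch(W)
for n in('wrist','scene','side'):
    im,d,W=cloud(n); save(n+'8',im)
    S=stand(W).reshape(-1,3); p=S[(abs(S[:,0])<.09)&(S[:,1]>.128)&(S[:,1]<.175)&(S[:,2]>.14)&(S[:,2]<.2)]
    if len(p)<20: continue
    b=least_squares(lambda q:np.linalg.norm(p-q,axis=1)-.015,[.055,.15,.155],loss='soft_l1',f_scale=.002).x; print(n,len(p),'ball',b,'q',np.arctan2(b[0],b[2]-.05)+.5)
a=cv2.imread('pics/scene8.png')[120:350,130:430]; b=cv2.imread('pics/wrist8.png'); cv2.imwrite('pics/f8.png',np.hstack([cv2.resize(a,(400,300)),cv2.resize(b,(400,300))]))
E
```

```text
clock: 11.97
ee_pos: [0.5006, 0.1274, 0.2836]
tcp_rot: [3.12, -0.362, -0.027]
wrist_force: [0.6, -0.3, -0.8]
gripper_width: -0.0003
clock: 12.55
ee_pos: [0.5011, -0.0437, 0.2851]
tcp_rot: [2.996, -0.353, 0.681]
wrist_force: [0.3, -0.6, 0.0]
gripper_width: -0.0001
[-0.06320971 -0.10116113  0.28507018]
hatch face normal deg -0.09 edges [-15.3504444   15.23901898] mid -0.05571271369082531 tangential extent [-9.53196223  9.84347529] n 2342 r 0.03691130058653292
scene 72 ball [0.05665736 0.14744931 0.15463874] q 0.9962605033204628
side 123 ball [0.05601106 0.1509118  0.15581483] q 0.9868360856339535
```

View pics/f8.png

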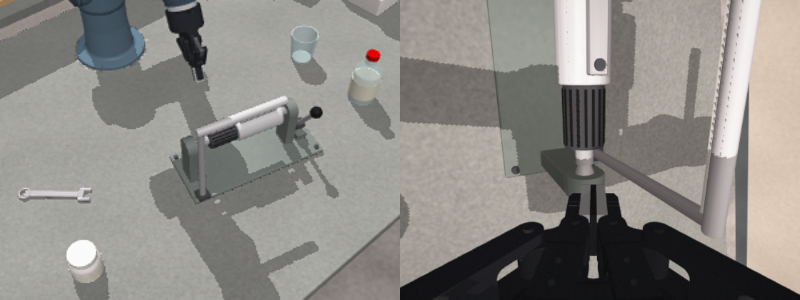

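The pictures show the hatch on top, the lever over on the far side at (316,112), the bystanders in place and the gripper clear. I hand in.

```bash
python3 -c "from station import job; print(job.close_job())"
```

```text
the job is handed in; nothing more can be done
None
```

The drum's hatch strip now faces straight up and the brake lever is over at its stop. I turned the drum before touching the lever. The job was handed in about 12.7 s into the 72 s limit; no verdict was reported.

- **Drum:** I gripped the collar leaning in from the robot's side and turned it in two strokes, because joint 3 reached its range limit near the end of the first. At that point the wrist read 25 N. The last wrist-camera check put the hatch face within about 0.1° of vertical.
- **Brake lever:** I pushed the ball with the fingers shut until the force rose to about 16 N sideways with no further movement. The two cameras then measured the lever at 0.996 and 0.987 rad, against 1.0 at the stop.
- **Surroundings:** The bottle, beaker, jar and wrench look unmoved in the pictures; I did not measure their positions. The lamp bar was never close to the gripper, and nothing was being touched at the end.
- **One check that failed:** After the turn, the scene and side cameras gave poor hatch fits (40° from only 3 points, and -4.3° from 111 points). I relied on the close wrist view instead, which had thousands of points.

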